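# Top up the spring-lift cup dispenser and hold the stack down

### The arm

A 7-joint arm with a two-finger parallel gripper is mounted at the origin on the work surface; the furniture and walls round the work are solid. World frame = base frame: x ahead of the robot, y to its left, z up, the work surface at z = 0. Lengths are in m, angles in rad, forces in N, time in s.
With the tool pointing down it reaches from about 0.425 to 0.825 m from the base axis. Payload 3.6 kg.
Tool frame: the origin (TCP) lies on the centre line of the jaws, within the pads' length; the fingertips stand 8 mm ahead of it and the grasp point (between the pads) lies 11 mm behind it; z points along the fingers, y is the line along which they close (so a half turn about z gives the same grasp; the last joint's range is limited). The gripper opens to 85 mm and grips with 20 to 120 N. Pads are 22 mm wide; open, the fingers measure 114 mm over their backs; the gripper's body (76 mm by 85 mm) begins 54 mm behind the grasp point. The pads swing forward as they close: fully open they stand 13 mm farther back than shut.
Start: joints at [1.246, 0.615, -0.013, 1.423, 0.008, 1.103, -0.04], TCP at [0.191, -0.621, 0.239] pointing down, gripper open.
Joint ranges: [-3.12, 3.12], [-0.3, 2.06], [-1.34, 1.32], [0.26, 2.42], [-1.36, 4.5], [0.01, 1.98], [-2.84, 2.84]. Speed limits (rad/s): [2.79, 2.79, 3.14, 3.14, 3.14, 3.14, 3.14].

### API

Orientations are given as a unit quaternion [x, y, z, w].
In Python, from workcell import manip gives the robot as it stands.
- The arm moves only by the tool step_arm, never from a script. Its argument "deltas" is a list of rows, each a list of 3 entries, a list of its own where there are three numbers: the finger opening in mm, from 0 to 85.4, then the shift along the world's x, y, z in mm, then the turn about the world's z in rad. A call has exactly 5 rows; each row shifts and turns the commanded pose from where the row before left it; what a row does not reach is not made up. A row lasts 1/12 s, in which the tool goes at most 41.7 mm and 7.16 degrees, less where a joint would pass 70% of its speed; a pose out of reach is approached as far as the arm can. A call with a gripper value outside its range is refused whole. The fingers move at their own pace and stop on an object; "newtons" is the grip in N (left out, the last holds). Time passes only in rows, so rows that do not move let the fingers close, or fill a call up. It gives the time, the measured TCP pose, the force, the opening and the grip force at its end, in the units of the state.
- manip.observe(): the state, without advancing time (a new reading comes with each control period).
- manip.camera(name): name is "side" or "top"; returns a dict with "color" (420x560x3 uint8, red, green, blue), "range_z" (420x560 float32, m along the optical axis (not along the pixel's ray), 0 where there is no reading), "K" (3x3 intrinsics, pixels), "k1" (the pictures are not rectified: a ray, as slopes to the right and down, at radius r is drawn at 1 + k1 r^2 times it, then the intrinsics apply), "world_to_cam" (4x4, takes a point from world to camera coordinates). Camera axes: x right, y up, looking along -z (the intrinsics and any distortion apply to the point x, -y, -z); pixel columns grow to the right and rows downward; lengths in m; the calibration is good to about 2 mm. A picture is of the moment at which its call begins.
- manip.close_job(): hands the job in; it is judged then, once.
Trained networks look in the newest picture that a camera, given by its name, has taken for a name from the list of things; names that differ only in an ending like _2 or _b are one class to them, and where a whole thing is asked for, a point or a joint stands for the part that bears it (a point fixed in the world has none). Each returns a list of dicts, best first, with "conf" (0 to 1); they miss things now and then, are a little off and sometimes report something else, mostly with a low value. They report only what shows in the picture. A call takes as long as a camera call.
- manip.recognise(camera, thing): "rect" ([left, top, width, height] in pixels, round what is visible of it).
- manip.outline_of(camera, thing): "pixels" (420x560 bool, what is visible of it) and "rect" ([left, top, width, height] in pixels, round what is visible of it).
The state is a dict: "clock": time; "joint_positions": joint angles; "dq": joint speeds; "tau": joint torques, N m; "eef_pos": TCP position; "orientation": TCP orientation; "force": force on the tool from outside, world axes, zero at the start; "moment": the same for the moment, N m; "finger_gap": finger opening in m; "finger_force": force on a finger pad.
Only numpy, scipy, OpenCV 4.12 (cv2) and the standard library are available. Lean on these libraries where they do the work, as an engineer would, in place of code of your own. Each camera call takes 0.05 s, during which the arm holds its last target. There are 200 camera calls.

### The job

Top up the spring-loaded cup dispenser: set the loose steel cup straight down into the steel cup that stands in the dispenser's tube, without dropping it, so that the two are nested. Then push the stack down against the spring until the rim of the lower cup is level with the mouth of the tube and only the band of the top cup stands proud, and keep it pressed there: finish while still holding it down, do not let go. Leave the salt shaker, the upturned white cup and the honey jar alone.

Things in the scene. Friction and masses are not known exactly. Their poses are not given: they have to be found in the camera images.
- spare_cup: Loose steel cup standing upright on the worktop, open on top, no handle, 66 mm across, 57 tall, about 110 g. Origin: centre of its underside, z up. Foot 47 mm across, 53 at 27 mm height, where a flat shoulder steps out to a straight band 66 across up to the rim. Bore 60 mm (41 to 49 below 29), floor 5 mm up. Nested, its shoulder rests on the rim below, its origin 30 mm above that cup's.
- lower_cup: A steel cup identical to the loose one, standing upright on the dispenser's platform, loose but centred to about 4 mm by a 5 mm high seat ring. Origin at the centre of its underside, z up; 88 mm above the worktop before anything is pressed.
- lower_rim (a point): Centre of the rim plane (the top) of the lower cup, 57 mm above its origin. With the spring up it is 40 mm above the tube's mouth (145 mm above the worktop).
- dispenser: The cup dispenser, fixed to the worktop: a black round foot 112 mm across, an upright grey tube (82 mm outside, 74 mm bore) and a dark steel ring 89 mm across round its mouth. Origin at the centre of its underside, z up. The tube's mouth is 105 mm above the worktop.
- tube_mouth (a point): Centre of the tube's mouth, in the plane of its top edge, 105 mm above the dispenser's origin.
- platform (a joint): Travel of the spring platform under the lower cup, m: 0 at the top, where the spring holds it, growing as it is pushed down, 0.060 at the bottom stop. The spring pushes up with 6 N at 0 and 2.5 N more per 10 mm: about 16 N at 0.040, where the lower cup's rim is level with the tube's mouth. It springs back when let go.
- salt_shaker: Bystander: salt shaker, 44 mm across, 90 mm tall, loose. Origin at the centre of its underside.
- white_cup: Bystander: small white espresso cup standing upside down, 61 x 86 x 51 mm with its handle, loose. Origin at the centre of its underside.
- honey_jar: Bystander: honey jar with a lid, 72 mm across, 112 mm tall, loose. Origin at the centre of its underside.

How it is judged:
By the outcome, as a careful person would: the job done as asked, in the order asked, and still so for the second after the job is handed in, while the arm keeps its last pose, push and grip.
It also fails if it takes over 48 s, if anything falls off the work surface, if the arm or the gripper's body presses on something with over 40 N, if the wrist force passes 120 N, or if a joint passes its speed limit or range.

## Working session

There is one attempt and no reset: what is moved stays moved. The work goes in short steps, Python scripts to look and compute and a tool call to move; the robot and the scene stay as the last step left them, time stands still between calls to the robot, and variables do not carry over. Pictures are saved under pics/ and viewed, at most 10 in all, crops included, and the job is handed in when it is done.

Besides the shell and the picture viewer there is one more tool, called after "Request:" as a command line: name --argument value ..., lists and objects as JSON in quotes. step_arm: Moves the arm, as the interface text tells. Its arguments: {"type":"object","properties":{"deltas":{"type":"array","items":{"type":"array"}},"newtons":{"type":"number"}},"required":["deltas"]}

```bash
mkdir -p pics; cat > h.py <<'E'
import numpy as np, cv2
from workcell import manip
def pts(c, mask):
    v,u=np.nonzero(mask & (c["range_z"]>0)); z=c["range_z"][v,u].astype(float)
    K=c["K"]; d=np.array([c["k1"],0,0,0,0],float)
    n=cv2.undistortPoints(np.stack([u,v],1).astype(float)[:,None],K,d)[:,0]
    P=np.stack([n[:,0]*z,-n[:,1]*z,-z,np.ones_like(z)],1)
    return (P@np.linalg.inv(c["world_to_cam"]).T)[:,:3]
def circ(p):
    A=np.c_[2*p[:,:2],np.ones(len(p))]; s=np.linalg.lstsq(A,(p[:,:2]**2).sum(1),rcond=None)[0]
    return s[:2],np.sqrt(s[2]+s[:2]@s[:2])
E
python3 - <<'E'
from h import *
s=manip.observe(); print({k:np.round(v,3) for k,v in s.items()})
ims=[]
for n in ("side","top"):
    c=manip.camera(n); im=cv2.cvtColor(c["color"],cv2.COLOR_RGB2BGR).copy()
    print(n,np.round(np.linalg.inv(c["world_to_cam"])[:3],2).tolist())
    for t in ("spare_cup","lower_cup","dispenser","salt_shaker","white_cup","honey_jar"):
        for o in manip.outline_of(n,t)[:2]:
            p=pts(c,o["pixels"]); 
            if len(p)<10: continue
            zt=np.percentile(p[:,2],98); top=p[p[:,2]>zt-.006]
            print(n,t,round(o["conf"],2),o["rect"],len(p),"min",p.min(0).round(3),"max",p.max(0).round(3),"zt",zt.round(3),"med",np.median(top,0).round(3),"circ",circ(top))
            l,tt,w,h=map(int,o["rect"]); cv2.rectangle(im,(l,tt),(l+w,tt+h),(0,0,255),1); cv2.putText(im,t,(l,tt-2),0,.4,(0,0,255),1)
    cv2.imwrite(f"pics/{n}0.png",im)
E
```

```text
{'clock': np.float64(0.0), 'joint_positions': array([ 1.246,  0.616, -0.013,  1.425,  0.008,  1.103, -0.04 ]), 'dq': array([-0.001, -0.001,  0.   ,  0.001, -0.001, -0.001,  0.002]), 'tau': array([ 0.0000e+00, -4.6921e+01,  2.5900e-01, -1.7103e+01,  1.0000e-02,
        1.0000e-02,  0.0000e+00]), 'eef_pos': array([ 0.191, -0.62 ,  0.238]), 'orientation': array([ 0.989,  0.149, -0.   , -0.001]), 'force': array([-0.99 ,  0.12 ,  0.026]), 'moment': array([-0.032, -0.015,  0.001]), 'finger_force': np.float64(0.0), 'finger_gap': np.float64(0.086)}
side [[-0.83, 0.24, -0.51, -0.13], [-0.56, -0.33, 0.76, 0.96], [0.01, 0.91, 0.41, 0.66]]
side spare_cup 0.6 [249.7, 283.5, 9.0, 18.9] 76 min [ 0.295  0.157 -0.001] max [0.477 0.383 0.194] zt 0.193 med [0.297 0.381 0.194] circ (array([0.63697102, 0.62803115]), np.float64(0.4203913455735137))
side lower_cup 0.85 [314.5, 186.1, 22.3, 17.1] 364 min [ 0.483 -0.3    0.092] max [ 0.548 -0.226  0.147] zt 0.144 med [ 0.514 -0.258  0.142] circ (array([ 0.51730187, -0.26285956]), np.float64(0.031363169588972485))
side dispenser 0.57 [305.5, 196.9, 36.5, 42.2
[... 2101 characters left out ...]
ay([ 0.57865502, -0.01357165]), np.float64(0.009445180496004828))
top white_cup 0.88 [258.0, 251.8, 26.9, 28.2] 459 min [ 0.409 -0.035  0.004] max [0.468 0.043 0.055] zt 0.053 med [0.438 0.017 0.05 ] circ (array([0.4385306 , 0.01751417]), np.float64(0.014046525540642065))
top honey_jar 0.95 [403.5, 139.7, 38.0, 34.6] 1042 min [ 0.684 -0.45  -0.001] max [ 0.778 -0.337  0.118] zt 0.115 med [ 0.72  -0.374  0.112] circ (array([ 0.71965133, -0.37383265]), np.float64(0.024259935077238403))
top honey_jar 0.33 [374.7, 239.1, 5.3, 5.8] 11 min [ 0.488 -0.259  0.089] max [ 0.498 -0.243  0.095] zt 0.095 med [ 0.492 -0.25   0.092] circ (array([ 0.49821177, -0.25311731]), np.float64(0.008948982304254272))
```

View pics.

View pics/side0.png

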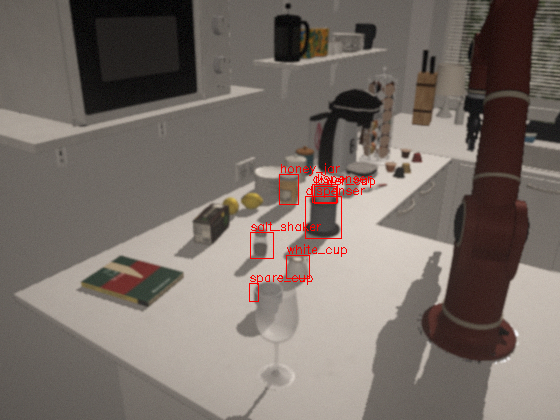

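View pics/top0.png

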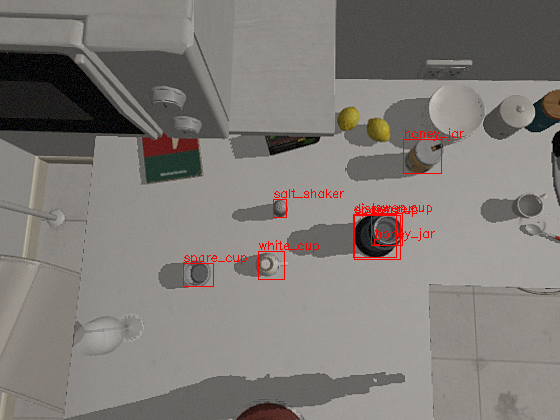

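Request:
step_arm --deltas '[[85, [19, 28, 0], 0], [85, [19, 28, 0], 0], [85, [19, 28, 0], 0], [85, [19, 28, 0], 0], [85, [19, 28, 0], 0]]'

```text
clock: 1.12
eef_pos: [0.2871, -0.4798, 0.2395]
orientation: [0.989, 0.149, 0.0, 0.0]
force: [1.9, -0.8, -0.2]
finger_gap: 0.0848
finger_force: 0.0
```

Request:
step_arm --deltas '[[85, [19, 28, 0], 0], [85, [19, 28, 0], 0], [85, [19, 28, 0], 0], [85, [19, 28, 0], 0], [85, [19, 28, 0], 0]]'

```text
clock: 1.53
eef_pos: [0.3821, -0.3398, 0.2396]
orientation: [0.989, 0.149, 0.0, 0.0]
force: [0.7, -0.4, -0.4]
finger_gap: 0.0852
finger_force: 0.0
```

Request:
step_arm --deltas '[[85, [19, 28, 0], 0], [85, [19, 28, 0], 0], [85, [19, 28, 0], 0], [85, [19, 28, 0], 0], [85, [19, 28, 0], 0]]'

```text
clock: 1.95
eef_pos: [0.4772, -0.1998, 0.2396]
orientation: [0.989, 0.149, 0.0, 0.0]
force: [0.3, -0.0, -0.0]
finger_gap: 0.0851
finger_force: 0.0
```

Request:
step_arm --deltas '[[85, [-4, 26, 0], 0], [85, [-4, 26, 0], 0], [85, [-4, 26, 0], 0], [85, [-4, 26, 0], 0], [85, [-4, 26, 0], 0]]'

```text
clock: 2.37
eef_pos: [0.4562, -0.07, 0.2395]
orientation: [0.989, 0.149, 0.0, 0.0]
force: [-0.6, -0.2, 0.2]
finger_gap: 0.0849
finger_force: 0.0
```

Request:
step_arm --deltas '[[85, [-4, 26, 0], 0], [85, [-4, 26, 0], 0], [85, [-4, 26, 0], 0], [85, [-4, 26, 0], 0], [85, [-4, 26, 0], 0]]'

```text
clock: 2.78
eef_pos: [0.4362, 0.06, 0.2396]
orientation: [0.989, 0.149, 0.0, 0.0]
force: [0.3, 0.6, -0.2]
finger_gap: 0.0852
finger_force: 0.0
```

Request:
step_arm --deltas '[[85, [-5, 26, -14], 0], [85, [-5, 26, -14], 0], [85, [-5, 26, -14], 0], [85, [-5, 26, -14], 0], [85, [-5, 24, -14], 0]]'

```text
clock: 3.2
eef_pos: [0.4113, 0.1885, 0.1691]
orientation: [0.989, 0.149, 0.001, -0.0]
force: [0.7, -0.8, 0.2]
finger_gap: 0.0848
finger_force: 0.0
```

```bash
python3 - <<'E'
from h import *
s=manip.observe(); print(s["eef_pos"],s["joint_positions"].round(2) if hasattr(s["joint_positions"],"round") else s["joint_positions"])
for n in ("side","top"):
    c=manip.camera(n); im=cv2.cvtColor(c["color"],cv2.COLOR_RGB2BGR)
    a=im[180:360,190:390] if n=="side" else im[180:360,100:300]
    cv2.imwrite(f"pics/{n}1.png",cv2.resize(a,None,fx=3,fy=3))
    P=pts(c,np.ones((420,560),bool)); 
    for dz in ((.03,.062),(.062,.11),(.11,.16)):
        q=P[(abs(P[:,0]-.412)<.1)&(abs(P[:,1]-.1885)<.1)&(P[:,2]>dz[0])&(P[:,2]<dz[1])]
        if len(q)>5: print(n,dz,len(q),q.min(0).round(3),q.max(0).round(3),circ(q[q[:,2]<.062]) if dz[0]<.05 else "")
E
echo; (cd pics; python3 -c "
import cv2,numpy as np
a=cv2.imread('side1.png')[:,:400*1];b=cv2.imread('top1.png')
cv2.imwrite('both1.png',np.hstack([cv2.resize(cv2.imread('side1.png'),(400,360)),cv2.resize(b,(400,360))]))")
```

```text
[0.41133077 0.18851001 0.16907858] [-0.35  0.42 -0.18  2.06  0.12  0.67 -1.88]
side (0.03, 0.062) 73 [0.418 0.176 0.032] [0.442 0.221 0.06 ] (array([0.40898112, 0.18978243]), np.float64(0.031570163762726214))
top (0.03, 0.062) 128 [0.38  0.156 0.03 ] [0.425 0.219 0.059] (array([0.4112447 , 0.18745949]), np.float64(0.030079940454296607))
```

View pics/both1.png

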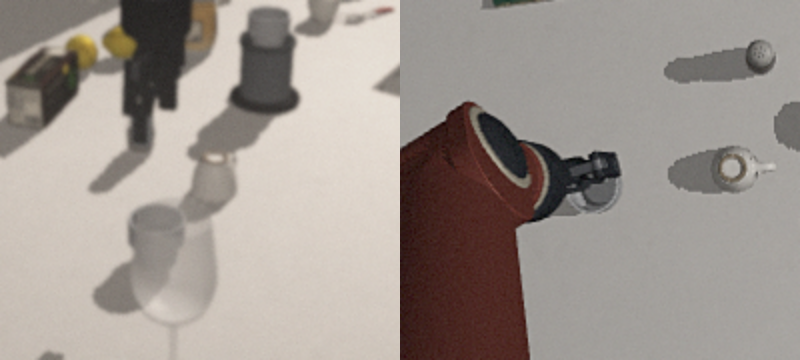

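Request:
step_arm --deltas '[[85, [0, 0, -20], 0], [85, [0, 0, -20], 0], [85, [0, 0, -20], 0], [85, [0, 0, -20], 0], [85, [0, 0, -15], 0]]'

```text
clock: 3.72
eef_pos: [0.4118, 0.1859, 0.0735]
orientation: [0.989, 0.148, 0.0, 0.0]
force: [-0.6, -0.6, -0.5]
finger_gap: 0.085
finger_force: 0.0
```

Request:
step_arm --deltas '[[85, [0, 0, -10], 0], [85, [0, 0, -10], 0], [85, [0, 0, -7], 0], [85, [0, 0, -7], 0], [85, [0, 0, 0], 0]]'

```text
clock: 4.13
eef_pos: [0.4113, 0.1863, 0.0396]
orientation: [0.989, 0.149, -0.001, 0.0]
force: [-0.4, 0.5, -0.1]
finger_gap: 0.0848
finger_force: 0.0
```

Request:
step_arm --deltas '[[60, [0, 0, 0], 0], [60, [0, 0, 0], 0], [60, [0, 0, 0], 0], [60, [0, 0, 0], 0], [60, [0, 0, 0], 0]]' --newtons 70

```text
clock: 4.55
eef_pos: [0.4118, 0.1871, 0.0413]
orientation: [0.989, 0.149, 0.001, -0.0]
force: [-0.3, -0.3, 5.8]
finger_gap: 0.0632
finger_force: 76.8
```

```bash
cat > look.py <<'E'
from h import *
import sys
tag=sys.argv[1]; boxes={"side":list(map(int,sys.argv[2].split(","))),"top":list(map(int,sys.argv[3].split(",")))}
out=[]
for n in ("side","top"):
    c=manip.camera(n); im=cv2.cvtColor(c["color"],cv2.COLOR_RGB2BGR); u,v=boxes[n]
    out.append(cv2.resize(im[max(v,0):v+120,max(u,0):u+133],(400,360)))
    for t in ("spare_cup","lower_cup"):
        for o in manip.outline_of(n,t)[:2]:
            p=pts(c,o["pixels"])
            if len(p)<10: continue
            zt=np.percentile(p[:,2],98); top=p[p[:,2]>zt-.006]
            print(n,t,round(o["conf"],2),o["rect"],len(p),"min",np.percentile(p,2,0).round(3),"max",np.percentile(p,98,0).round(3),"circ",circ(top))
cv2.imwrite(f"pics/{tag}.png",np.hstack(out))
s=manip.observe();print(s["eef_pos"],s["force"],s["finger_gap"],s["finger_force"])
E
python3 look.py g 190,240 140,200
```

```text
side lower_cup 0.67 [312.4, 185.5, 23.6, 15.3] 342 min [ 0.485 -0.296  0.101] max [ 0.547 -0.229  0.144] circ (array([ 0.51721821, -0.26232618]), np.float64(0.03110243454698456))
side lower_cup 0.29 [284.8, 252.6, 23.7, 26.9] 474 min [ 0.407 -0.025  0.005] max [0.456 0.047 0.051] circ (array([0.43463456, 0.02012879]), np.float64(0.014923397737902421))
top lower_cup 0.62 [367.4, 214.3, 34.7, 35.9] 762 min [ 0.489 -0.293  0.089] max [ 0.552 -0.232  0.147] circ (array([ 0.5198676 , -0.26277661]), np.float64(0.031122315968145044))
top lower_cup 0.57 [371.6, 232.7, 13.0, 14.7] 48 min [ 0.486 -0.263  0.086] max [ 0.513 -0.233  0.106] circ (array([ 0.48660603, -0.24705252]), np.float64(0.005089715953458224))
[0.41186527 0.18703944 0.04133034] [-1.21781982 -0.18452538  5.98589344] 0.06306325615350221 76.75830711435992
```

View pics/g.png

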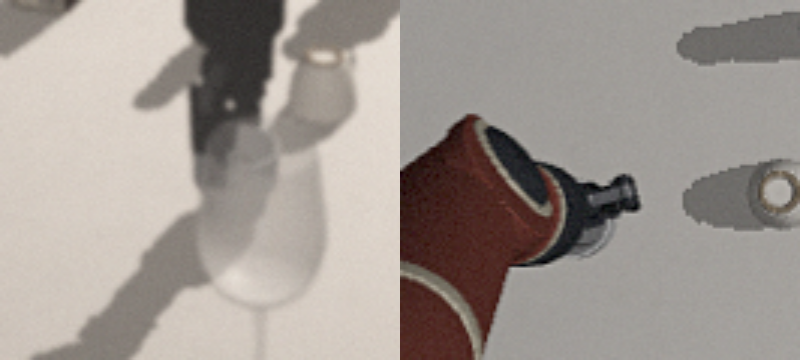

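Request:
step_arm --deltas '[[60, [0, 0, 5], 0], [60, [0, 0, 10], 0], [60, [0, 0, 20], 0], [60, [0, 0, 25], 0], [60, [0, 0, 25], 0]]'

```text
clock: 5.27
eef_pos: [0.4108, 0.1865, 0.1262]
orientation: [0.989, 0.149, -0.001, 0.0]
force: [0.2, 0.2, -1.6]
finger_gap: 0.0631
finger_force: 76.5
```

Request:
step_arm --deltas '[[60, [0, 0, 30], 0], [60, [0, 0, 30], 0], [60, [0, 0, 30], 0], [60, [0, 0, 30], 0], [60, [0, 0, 10], 0]]'

```text
clock: 5.68
eef_pos: [0.4128, 0.1877, 0.2598]
orientation: [0.989, 0.149, 0.004, -0.001]
force: [0.6, 0.5, -1.4]
finger_gap: 0.063
finger_force: 76.5
```

```bash
python3 look.py g2 190,150 130,200
```

```text
side spare_cup 0.74 [280.9, 169.0, 19.3, 37.2] 630 min [ 0.681 -0.555  0.003] max [ 0.796 -0.336  0.113] circ (array([ 0.56010199, -0.12801014]), np.float64(0.28933354082732055))
side spare_cup 0.59 [250.6, 195.8, 32.1, 34.0] 727 min [ 0.379 -0.258  0.001] max [0.724 0.225 0.276] circ (array([0.41126228, 0.18968692]), np.float64(0.03200367247920303))
side lower_cup 0.59 [311.2, 185.8, 25.2, 17.7] 362 min [ 0.486 -0.297  0.1  ] max [ 0.548 -0.229  0.145] circ (array([ 0.5171534 , -0.26279372]), np.float64(0.03104195275155088))
top spare_cup 0.7 [166.5, 271.1, 25.4, 19.2] 270 min [0.382 0.152 0.217] max [0.413 0.2   0.323] circ (array([0.39980235, 0.15241132]), np.float64(0.008561817363006307))
top lower_cup 0.93 [370.1, 215.1, 32.8, 28.6] 734 min [ 0.489 -0.293  0.09 ] max [ 0.55  -0.231  0.147] circ (array([ 0.5198322 , -0.26267362]), np.float64(0.03109492125907145))
[0.41031424 0.18620168 0.25391739] [-0.54192216  0.07081319 -0.99887806] 0.06318769012475348 76.49945397628471
```

View pics/g2.png

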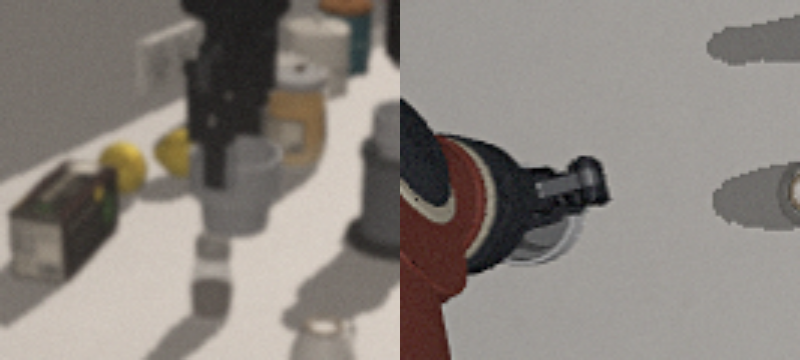

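Request:
step_arm --deltas '[[60, [3, -10, 0], 0], [60, [5, -20, 0], 0], [60, [7, -30, 0], 0], [60, [7, -30, 0], 0], [60, [7, -30, 0], 0]]'

```text
clock: 6.4
eef_pos: [0.44, 0.0647, 0.2543]
orientation: [0.989, 0.149, -0.001, 0.0]
force: [0.2, 0.4, -0.3]
finger_gap: 0.0629
finger_force: 76.5
```

Request:
step_arm --deltas '[[60, [7, -30, 0], 0], [60, [7, -30, 0], 0], [60, [7, -30, 0], 0], [60, [7, -30, 0], 0], [60, [7, -30, 0], 0]]'

```text
clock: 6.82
eef_pos: [0.4747, -0.0856, 0.2542]
orientation: [0.989, 0.149, -0.001, -0.0]
force: [0.9, 0.1, -0.8]
finger_gap: 0.0629
finger_force: 76.5
```

Request:
step_arm --deltas '[[60, [7, -30, 0], 0], [60, [7, -30, 0], 0], [60, [7, -30, 0], 0], [60, [7, -30, 0], 0], [60, [7, -30, 0], 0]]'

```text
clock: 7.23
eef_pos: [0.5094, -0.2355, 0.2539]
orientation: [0.989, 0.149, -0.001, -0.001]
force: [0.1, 0.2, -1.5]
finger_gap: 0.0627
finger_force: 76.5
```

Request:
step_arm --deltas '[[60, [7, -20, 0], 0], [60, [6, -10, 0], 0], [60, [4, -9, 0], 0], [60, [0, 0, 0], 0], [60, [0, 0, 0], 0]]'

```text
clock: 7.65
eef_pos: [0.5267, -0.272, 0.2543]
orientation: [0.989, 0.149, -0.001, -0.001]
force: [0.1, 0.8, -0.8]
finger_gap: 0.0628
finger_force: 76.5
```

```bash
python3 look.py h 260,90 320,150; python3 - <<'E'
from h import *
s=manip.observe();t=s["eef_pos"]
for n in ("side","top"):
    c=manip.camera(n);P=pts(c,np.ones((420,560),bool))
    q=P[np.hypot(P[:,0]-t[0],P[:,1]-t[1])<.06]
    h=np.histogram(q[:,2],np.arange(.08,.3,.01));print(n,h[0])
    w=t[2]-.0413
    for a,b in ((w-.003,w+.024),(w+.027,w+.058),(.105,.147)):
        r=q[(q[:,2]>a)&(q[:,2]<b)]
        if len(r)>8: print(round(a,3),len(r),r.min(0).round(3),r.max(0).round(3),circ(r))
E
```

```text
side spare_cup 0.81 [314.3, 144.5, 23.1, 23.5] 373 min [ 0.492 -0.732  0.045] max [ 0.736 -0.237  0.27 ] circ (array([ 0.52476755, -0.2702357 ]), np.float64(0.031978703729946274))
side spare_cup 0.3 [285.6, 255.9, 23.5, 23.0] 454 min [ 0.408 -0.021  0.004] max [0.453 0.048 0.052] circ (array([0.43427156, 0.01995613]), np.float64(0.014660144299606504))
side lower_cup 0.7 [311.7, 184.6, 26.7, 18.0] 426 min [ 0.485 -0.646 -0.   ] max [ 0.698 -0.229  0.146] circ (array([ 0.51687316, -0.26217702]), np.float64(0.03133882926817811))
top spare_cup 0.73 [402.2, 138.2, 39.2, 34.7] 1028 min [ 0.684 -0.401  0.015] max [ 0.752 -0.337  0.116] circ (array([ 0.66257872, -0.31913086]), np.float64(0.08404986369407295))
top spare_cup 0.59 [257.4, 252.4, 26.6, 28.5] 463 min [ 0.411 -0.027  0.006] max [0.465 0.043 0.053] circ (array([0.43800972, 0.01736803]), np.float64(0.014680098117126908))
top lower_cup 0.7 [273.3, 198.3, 16.8, 17.3] 226 min [ 0.56  -0.032  0.032] max [0.593 0.004 0.091] circ (array([ 0.57847025, -0.01391305]), np.float64(0.009583792614044342))
top lower_cup 0.69 [370.1, 223.3, 30.4, 
[... 485 characters left out ...]
2 -0.311  0.242] [ 0.557 -0.224  0.272] (array([ 0.52523024, -0.26830987]), np.float64(0.03238424973599601))
0.105 374 [ 0.479 -0.3    0.105] [ 0.559 -0.218  0.146] (array([ 0.51770587, -0.2633407 ]), np.float64(0.03183601730220847))
top [ 31 264 241  70  35  35  73   0   0   0   0   0   0  43  32  14  65  33
  49  54   0]
0.211 83 [ 0.508 -0.292  0.216] [ 0.53  -0.26   0.237] (array([ 0.5221286 , -0.27596321]), np.float64(0.011764304637962025))
0.241 177 [ 0.495 -0.296  0.241] [ 0.558 -0.236  0.272] (array([ 0.52684967, -0.26717229]), np.float64(0.02994529392218492))
0.105 326 [ 0.477 -0.304  0.105] [ 0.561 -0.219  0.147] (array([ 0.51809437, -0.26006561]), np.float64(0.032713403888504584))
```

View pics/h.png

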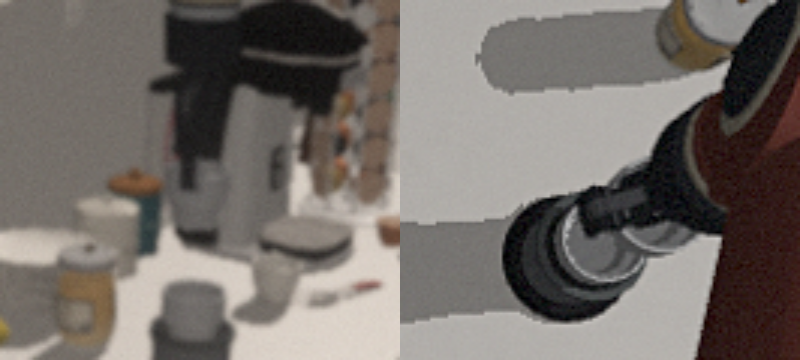

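Request:
step_arm --deltas '[[60, [-3, 3, -10], 0], [60, [-4, 3, -10], 0], [60, [0, 0, -10], 0], [60, [0, 0, -10], 0], [60, [0, 0, 0], 0]]'

```text
clock: 8.47
eef_pos: [0.5192, -0.2656, 0.213]
orientation: [0.989, 0.149, -0.002, -0.001]
force: [-0.4, -0.8, -1.2]
finger_gap: 0.0628
finger_force: 76.5
```

```bash
cat > fit.py <<'E'
from h import *
from scipy.optimize import least_squares
def run():
  t=manip.observe()["eef_pos"]; w=t[2]-.0413; print(t,"bottom",w)
  for n in ("side","top"):
    P=[];C=[]
    for i in range(3):
        c=manip.camera(n); m=c["range_z"]>0; P.append(pts(c,m)); C.append(c["color"][m])
    P=np.vstack(P);C=np.vstack(C).astype(float)
    br=C.mean(1)
    for nm,a,b,R in (("held",w+.033,w+.054,.033),("foot",w+.002,w+.024,.025),("low",.120,.141,.033)):
        cc=np.array([.519,-.263])if nm=="low" else t[:2]
        k=(np.hypot(P[:,0]-cc[0],P[:,1]-cc[1])<.045)&(P[:,2]>a)&(P[:,2]<b)
        q=P[k];bb=br[k]
        if len(q)<20: print(n,nm,"few"); continue
        q=q[bb>45]
        # outer side of the wall toward the camera
        cam=np.linalg.inv(c["world_to_cam"])[:2,3]; d=(cam-cc)/np.linalg.norm(cam-cc)
        def Rz(z): return R if nm!="foot" else .0235+(z-w)*.003/.027
        f=lambda x,q=q: np.hypot(q[:,0]-x[0],q[:,1]-x[1])-Rz(q[:,2])
        if n=="side":
            x=least_squares(f,cc-0*d,loss="soft_l1",f_scale=.0015).x
            q2=q[(abs(f(x))<.006)&((q[:,:2]-x)@d>0)]
            if len(q2)<10: print(n,nm,"few2",len(q2));continue
            x=least_squares(lambda y:f(y,q2) if False else np.hypot(q2[:,0]-y[0],q2[:,1]-y[1])-Rz(q2[:,2]),x,loss="soft_l1",f_scale=.001).x
        else:
            x=least_squares(f,cc,loss="soft_l1",f_scale=.0015).x; q2=q
        print(n,nm,len(q),len(q2),"bright",np.percentile(bb,[10,50,90]).round(),x.round(4),"rms",np.median(abs(np.hypot(*(q2[:,:2]-x).T)-R)).round(4))
run()
E
python3 fit.py
```

```text
[ 0.51920201 -0.26564974  0.21298026] bottom 0.17168026341955098
side held 519 364 bright [ 86.  99. 107.] [ 0.5187 -0.2663] rms 0.0013
side foot 326 318 bright [ 94. 101. 140.] [ 0.5185 -0.267 ] rms 0.0015
side low 684 410 bright [ 98. 105. 113.] [ 0.5181 -0.2652] rms 0.0014
top held 175 175 bright [63. 76. 99.] [ 0.5222 -0.2654] rms 0.0006
top foot 186 186 bright [ 67.  99. 110.] [ 0.5305 -0.2685] rms 0.0021
top low 141 141 bright [62. 73. 82.] [ 0.5204 -0.2636] rms 0.0002
```

Request:
step_arm --deltas '[[60, [-1, 1.5, -5], 0], [60, [0, 0, -6], 0], [60, [0, 0, -6], 0], [60, [0, 0, -6], 0], [60, [0, 0, -6], 0]]'

```text
clock: 9.18
eef_pos: [0.5191, -0.2646, 0.1854]
orientation: [0.989, 0.149, -0.0, -0.0]
force: [-0.6, 0.4, -1.2]
finger_gap: 0.0627
finger_force: 76.5
```

Request:
step_arm --deltas '[[60, [0, 0, -2], 0], [60, [0, 0, -2], 0], [60, [0, 0, -2], 0], [60, [0, 0, -2], 0], [60, [0, 0, -2], 0]]'

```text
clock: 9.6
eef_pos: [0.5195, -0.2647, 0.1763]
orientation: [0.989, 0.149, 0.0, 0.0]
force: [-0.7, 0.0, -0.0]
finger_gap: 0.0627
finger_force: 76.5
```

```bash
python3 fit.py; python3 look.py n 260,120 320,150
```

```text
[ 0.51953749 -0.2647334   0.17633767] bottom 0.13503766647540716
side held 522 343 bright [ 89. 102. 113.] [ 0.518  -0.2644] rms 0.0016
side foot 461 284 bright [ 94. 102. 121.] [ 0.5171 -0.2642] rms 0.0021
side low 460 417 bright [ 97. 107. 115.] [ 0.5183 -0.2652] rms 0.0015
top held 135 135 bright [63. 73. 95.] [ 0.5205 -0.2638] rms 0.0003
top foot 293 293 bright [ 69.  99. 120.] [ 0.5188 -0.2534] rms 0.0033
top low 185 185 bright [ 66.  77. 107.] [ 0.5281 -0.2486] rms 0.004
side spare_cup 0.84 [314.4, 169.5, 24.3, 21.4] 329 min [ 0.485 -0.299  0.141] max [ 0.549 -0.231  0.192] circ (array([ 0.51729449, -0.26307135]), np.float64(0.03125577348434027))
side lower_cup 0.6 [311.5, 186.2, 26.4, 18.7] 284 min [ 0.485 -0.284  0.099] max [ 0.545 -0.23   0.145] circ (array([ 0.51753334, -0.26288392]), np.float64(0.031354323704390195))
side lower_cup 0.39 [248.7, 230.0, 17.7, 29.6] 372 min [ 0.557 -0.019  0.004] max [0.59  0.009 0.087] circ (array([ 0.57267394, -0.00856259]), np.float64(0.008423639580998465))
top spare_cup 0.41 [373.5, 238.1, 12.2, 8.1] 50 min [ 0.487 -0.267  0.086] max [ 0.505 -0.235  0.12 ] circ (array([ 0.54840783, -0.28138117]), np.float64(0.06569273715623981))
[ 0.51937604 -0.26468702  0.17635938] [-0.08207165  0.1723078  -1.73645043] 0.06298017321409309 76.53347677434795
```

View pics/n.png

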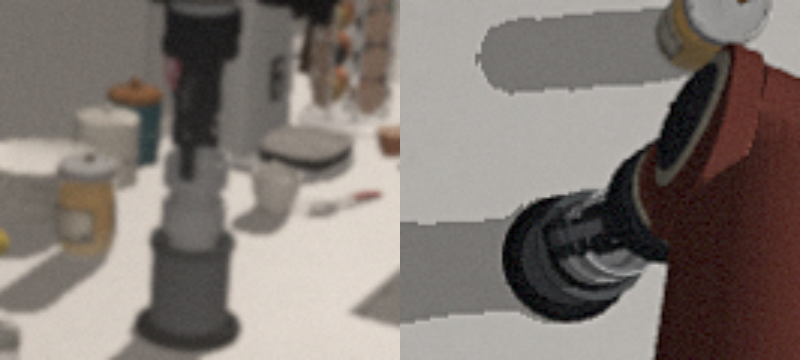

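Request:
step_arm --deltas '[[60, [0, 0, -3], 0], [60, [0, 0, -3], 0], [60, [0, 0, -3], 0], [60, [0, 0, -3], 0], [60, [0, 0, -2], 0]]'

```text
clock: 10.62
eef_pos: [0.5191, -0.2645, 0.1616]
orientation: [0.989, 0.149, -0.0, -0.0]
force: [1.3, 0.2, -0.4]
finger_gap: 0.0628
finger_force: 76.5
```

Request:
step_arm --deltas '[[60, [0, 0, -1], 0], [60, [0, 0, -1], 0], [60, [0, 0, -1], 0], [60, [0, 0, -1], 0], [60, [0, 0, 0], 0]]'

```text
clock: 11.03
eef_pos: [0.5195, -0.2647, 0.1588]
orientation: [0.989, 0.149, 0.0, 0.0]
force: [-1.0, 0.1, 3.2]
finger_gap: 0.0627
finger_force: 76.9
```

Request:
step_arm --deltas '[[60, [0, 0, -1], 0], [60, [0, 0, -2], 0], [60, [0, 0, -3], 0], [60, [0, 0, -3], 0], [60, [0, 0, -3], 0]]' --newtons 100

```text
clock: 11.45
eef_pos: [0.5195, -0.2647, 0.1468]
orientation: [0.989, 0.149, 0.0, 0.0]
force: [-1.5, 1.8, 7.8]
finger_gap: 0.0623
finger_force: 107.7
```

Request:
step_arm --deltas '[[60, [0, 0, -4], 0], [60, [0, 0, -4], 0], [60, [0, 0, -4], 0], [60, [0, 0, -4], 0], [60, [0, 0, -2], 0]]'

```text
clock: 11.87
eef_pos: [0.5196, -0.2647, 0.1293]
orientation: [0.989, 0.149, 0.0, 0.0]
force: [-2.4, 1.6, 11.2]
finger_gap: 0.0625
finger_force: 108.2
```

```bash
python3 fit.py; python3 look.py p 260,120 320,150
```

```text
[ 0.51962819 -0.26468161  0.12934123] bottom 0.08804123449405116
side held 535 343 bright [ 92. 105. 118.] [ 0.5181 -0.2645] rms 0.0016
side foot 535 249 bright [ 62.  79. 108.] [ 0.5115 -0.2494] rms 0.0024
side low 529 346 bright [ 91. 105. 115.] [ 0.5181 -0.2646] rms 0.0016
top held 119 119 bright [62. 73. 90.] [ 0.5207 -0.2642] rms 0.0003
top foot 673 673 bright [ 41.  70. 103.] [ 0.5141 -0.2546] rms 0.011
top low 124 124 bright [62. 73. 92.] [ 0.5207 -0.2641] rms 0.0003
side spare_cup 0.57 [314.0, 184.1, 20.7, 15.3] 217 min [ 0.485 -0.298  0.115] max [ 0.548 -0.229  0.146] circ (array([ 0.51730305, -0.26286316]), np.float64(0.031220222237520308))
side lower_cup 0.41 [311.2, 199.4, 26.7, 3.4] 95 min [ 0.485 -0.27   0.101] max [ 0.54  -0.224  0.115] circ (array([ 0.51601171, -0.26060756]), np.float64(0.02919272605128449))
top spare_cup 0.58 [372.9, 217.5, 25.7, 27.5] 189 min [ 0.488 -0.288  0.059] max [ 0.556 -0.23   0.205] circ (array([ 0.51011317, -0.24463604]), np.float64(0.023532948568189188))
top lower_cup 0.6 [371.1, 222.0, 14.7, 26.3] 66 min [ 0.485 -0.268  0.059] max [ 0.54  -0.235  0.128] circ (array([ 0.51990279, -0.26255953]), np.float64(0.03156556195003659))
[ 0.51959298 -0.26467655  0.12968012] [-2.19153713  1.62667707 11.01803713] 0.062269197774806176 108.26704196864739
```

View pics/p.png

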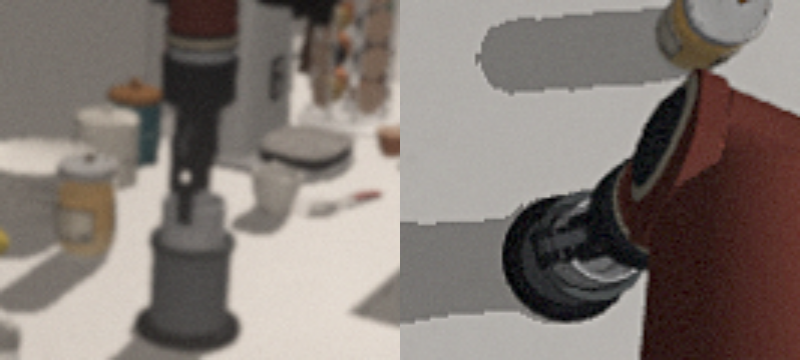

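Request:
step_arm --deltas '[[60, [0, 0, -3], 0], [60, [0, 0, -3], 0], [60, [0, 0, -2], 0], [60, [0, 0, -1.5], 0], [60, [0, 0, -0.5], 0]]'

```text
clock: 12.88
eef_pos: [0.5197, -0.2646, 0.12]
orientation: [0.989, 0.149, 0.0, 0.0]
force: [-4.1, 1.7, 12.8]
finger_gap: 0.0624
finger_force: 108.5
```

Request:
step_arm --deltas '[[60, [0, 0, 0], 0], [60, [0, 0, 0], 0], [60, [0, 0, 0], 0], [60, [0, 0, 0], 0], [60, [0, 0, 0], 0]]'

```text
clock: 13.3
eef_pos: [0.5196, -0.2646, 0.1201]
orientation: [0.989, 0.149, 0.001, 0.0]
force: [-3.6, 1.1, 12.4]
finger_gap: 0.0625
finger_force: 108.5
```

```bash
python3 look.py q 260,120 320,150; python3 - <<'E'
from h import *
for n in ("side","top"):
    Q=[]
    for i in range(4):
        c=manip.camera(n);P=pts(c,np.ones((420,560),bool)); r=np.hypot(P[:,0]-.519,P[:,1]+.2645)
        q=P[(r>.025)&(r<.036)&(P[:,2]>.1)&(P[:,2]<.16)]; Q.append(q)
        ring=P[(r>.037)&(r<.045)&(P[:,2]>.09)&(P[:,2]<.12)]
    q=np.vstack(Q); print(n,np.histogram(q[:,2],np.arange(.1,.16,.004))[0],np.percentile(ring[:,2],[10,50,90,98]).round(4))
E
```

```text
side spare_cup 0.51 [313.3, 186.8, 21.2, 14.5] 228 min [ 0.485 -0.298  0.104] max [ 0.553 -0.226  0.137] circ (array([ 0.51765553, -0.26078615]), np.float64(0.03125912619025285))
side lower_cup 0.15 [310.3, 190.4, 23.9, 14.3] 216 min [ 0.485 -0.297  0.105] max [ 0.548 -0.225  0.135] circ (array([ 0.51722171, -0.26193684]), np.float64(0.03102257056640722))
top spare_cup 0.72 [375.1, 217.6, 18.9, 28.9] 171 min [ 0.488 -0.283  0.081] max [ 0.547 -0.238  0.197] circ (array([ 0.50994065, -0.23942647]), np.float64(0.01883060751302602))
[ 0.5196378  -0.26466847  0.12012882] [-3.59195294  0.91413619 13.50441082] 0.06200746457068554 108.49417751189321
side [ 73  93 101 101 105 108 109 119 130  38  20  20  12  14] [0.0918 0.1018 0.1056 0.1193]
top [ 44  73  58  21  19  21  40  37 105  65   1   0   0   0] [0.102  0.105  0.107  0.1082]
```

View pics/q.png

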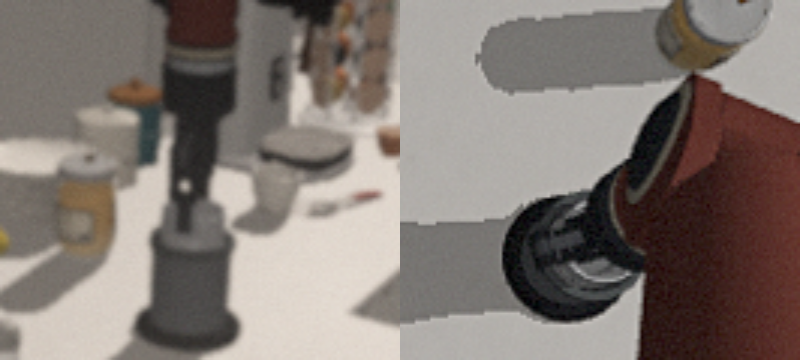

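Request:
step_arm --deltas '[[60, [0, 0, -0.8], 0], [60, [0, 0, 0], 0], [60, [0, 0, 0], 0], [60, [0, 0, 0], 0], [60, [0, 0, 0], 0]]'

```text
clock: 14.42
eef_pos: [0.5196, -0.2647, 0.1193]
orientation: [0.989, 0.149, 0.001, 0.0]
force: [-3.5, 2.5, 12.9]
finger_gap: 0.0624
finger_force: 108.5
```

```bash
python3 -c "
from workcell import manip
print(manip.close_job())"
```

```text
the job is handed in; nothing more can be done
None
```

The loose cup is nested in the lower cup, and the stack is pressed down about 40 mm with the lower rim level with the tube mouth. The arm was still gripping and holding it down when I handed the job in at about 14.5 s. The arm didn't touch the bystanders, and the hand-in gave no verdict.

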